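# Start the glue timer, then pump the ratchet clamp shut and keep it squeezed

### The arm

A 6-joint arm with a two-finger parallel gripper is mounted at the origin on a cart in front of the work surface, level with it; the furniture and walls round the work are solid. World frame = base frame: x ahead of the robot, y to its left, z up, the work surface at z = 0. Lengths are in mm, angles in rad, forces in N, time in s.
With the tool pointing down it reaches from about 350 to 775 mm from the base axis. Payload 7.3 kg.
Tool frame: the origin (TCP) lies midway between the tips of the shut fingers; the grasp point (between the pads) lies bot.tcp_to_grasp behind it (bot.tcp_to_grasp is the distance from the TCP to the grasp point, in mm); z points along the fingers, y is the direction in which the jaws open and shut (so a half turn about z gives the same grasp; the last joint's range is limited). The gripper opens to 92 mm and grips with 3 to 60 N. Pads are 19 mm wide; open, the fingers measure 130 mm over their backs; the gripper's body (75 mm by 190 mm) begins 47 mm behind the grasp point.
Start: joints at [-1.342, 0.342, 1.524, -0, 1.275, -0.146], TCP at [192.219, -488.566, 226.741] pointing down, gripper open.
Joint ranges: [-2.53, 2.53], [-0.77, 2.02], [0.04, 2.7], [-1, 4.14], [0.28, 2.66], [-3.11, 3.11]. Speed limits (rad/s): [2.57, 2.57, 3.14, 3.14, 3.14, 3.14].

### API

Orientations are given as [roll, pitch, yaw] about the fixed x, y, z axes, in that order (R = Rz(yaw) Ry(pitch) Rx(roll)).
In Python, from plant import bot gives the robot as it stands.
- The arm moves only by the shell command python3 -m inch 'ROWS'. ROWS is JSON, one flat list of numbers, 7 for each row, row after row: the shift along the world's x, y, z in cm, then the turn, a rotation vector about the world's x, y, z in degrees, then the gripper command: -1 is shut, 1 is fully open, values between are in proportion. In form: [tx, ty, tz, ax, ay, az, fingers, tx, ty, tz, ax, ay, az, fingers, ...]. A call has exactly 5 rows; each row is the pose to reach, as a shift and turn from the pose measured when the call began; what a row does not reach only later rows make up. A row lasts 1/10 s, in which the tool goes at most 50 mm and 8.59 degrees, less where a joint would pass 70% of its speed; a pose out of reach is approached as far as the arm can. A call with a gripper value outside its range is refused whole. The fingers move at their own pace and stop on an object; the grip force is fixed at half the most. Time passes only in rows, so rows that repeat a pose let the fingers close, or fill a call up. It gives the time, the measured TCP pose, the force and the opening at its end, in the units of the state.
- bot.get_obs(): the state, without advancing time (a new reading comes with each control period).
- bot.capture(name): name is "side" or "top" or "wrist"; returns the picture (420x560x3 uint8, red, green, blue); there is no depth.
- bot.calibration(name): a dict with "fx", "fy", "cx", "cy" (pixels), "cam_to_world" (4x4, takes a point from camera to world coordinates). Camera axes: x right, y down, z forward; pixel columns grow to the right and rows downward; lengths in mm; the calibration is good to about 2 mm. The wrist camera is an equidistant fisheye: a pixel r from the principal point sees the ray r / f radians off the axis. A picture is of the moment at which its call begins: read the wrist's pose just before it. calibration takes no time and is no camera call; for the wrist camera it gives the pose at the moment of the call.
- bot.close_job(): hands the job in, once; it reports no verdict.
The state is a dict: "time": time; "joint_positions": joint angles; "dq": joint speeds; "tau": joint torques, N m; "tool_pos": TCP position; "tcp_rot": TCP orientation; "contact_force": force on the tool from outside, world axes, zero at the start; "moment": the same for the moment, N m; "grip_width": finger opening in mm.
Only numpy, scipy, OpenCV 4.12 (cv2) and the standard library are available. Lean on these libraries where they do the work, as an engineer would, in place of code of your own. Each camera call takes 0.05 s, during which the arm holds its last target.

### The job

The wooden strip in the bench clamp has just been glued to the edge of the board. First press the plunger head of the kitchen timer fully down to its stop; then squeeze and release the clamp's pair of upright levers again and again until the jaw has pushed strip and board tight together against the end stop. Finish while still holding the levers squeezed with a moderate grip, so that the glued joint stays firmly pressed without crushing the strip, and do not push the jaw or its rod directly or disturb the loose things round about.

Things in the scene. Friction and masses are not known exactly. Their poses are not given: they have to be found in the camera images.
- clamp: bench ratchet clamp, screwed down: plywood board 90 x 360 x 12 mm with a dark steel head and a steel end stop. Origin on its underside below the middle of the head; z up, y along the clamp from head to end stop. Plywood spans y -85 to +275 mm; head 48 mm wide (x), 66 mm long, top z = 66 mm; the toothed rod runs through it at z = 26 to 39 mm and sticks out behind to at most y = -90 mm
- grip_point (a point): point midway between the two upright black squeeze levers, 108 mm above the worktop, axes as the clamp's. The levers stand one behind the other along the clamp's y and are geared together, so they close evenly about this point. Over their outer faces here they span about 60 mm released, 33 mm fully squeezed (65 mm at the top ends released)
- lever_front: the squeeze lever on the end-stop side, 24 mm wide (x), 11 mm thick, top at z = 117 mm; its origin is its pivot, at clamp y = +12 mm, z = 58 mm. When both levers are gripped, the jaw's force is about 1.9 times the grip force (N per finger) less some 5 N for springs and friction
- lever_rear: the other squeeze lever, same size; its origin is its pivot, at clamp y = -12 mm, z = 58 mm. The levers spring open by themselves when let go (about 2 N at the grip released, 3 N squeezed)
- squeeze (a joint): angle of each lever (rad): 0 released, 0.27 fully squeezed, at its stop. Squeezing drives the rod forward by a pawl, which slips back over 6 mm teeth while the levers open, so let them open fully each time; a full stroke moves the jaw about 12 mm (the first one 8 to 14 mm). When the work is tight the levers stop short of fully squeezed
- rod (a joint): travel of rod and jaw (m): 0 fully back, grows towards the end stop, range 0 to 0.08; several strokes are needed. Between strokes it stays put by friction (about 4 N), but the jaw presses only while the levers are squeezed
- jaw: moving jaw: the toothed rod and, on its front, an upright steel plate 60 mm wide, 12 mm thick, z = 15 to 51 mm, with a rubber face (its origin is not on the plate; use jaw_face)
- jaw_face (a point): middle of the jaw's rubber face, 23 mm above the worktop; axes as the clamp's
- strip: loose wooden strip 160 x 25 x 22 mm lying flat on the plywood across the clamp, between jaw and board; origin at the centre of its underside, x along its 160 mm length, y across its 25 mm width, 2 to 6 mm from the board at the start. The jaw must not press it with more than 70 N
- board: loose pale wooden board 110 x 200 x 22 mm lying flat across the clamp between strip and end stop; origin at the centre of its underside, y along its 200 mm length (across the clamp), x across its 110 mm width, 1 to 4 mm from the end stop at the start
- end_stop: fixed upright steel plate at the far end of the clamp, 84 mm wide, 12 mm thick, top at z = 46 mm; its face towards the board is at clamp y = 258.5 mm (its origin coincides with the clamp's)
- plunger_top (a point): middle of the top of the kitchen timer's plunger head: grey mushroom head, 32 mm across, on a round white timer 72 mm across that stands fixed on the worktop, its body top at z = 43 mm; the head's top is 63 mm above the worktop when up
- plunger (a joint): how far the plunger is pressed down (m): 0 up, 0.010 at its stop; springs back by itself; takes 1.6 N at the top and 5.6 N at the stop
- spice_jar: bystander: spice jar, 45 mm across, 106 mm tall; origin at the centre of its underside
- tape: bystander: black roll of tape lying flat, 58 mm across, 19 mm high; origin at the centre of its underside
- case: bystander: small flat closed bit case, 85 x 56 x 23 mm; origin at the centre of its underside

How it is judged (in metres and radians):
On the way, in this order (a step that is already met when the one before it is completed fails the run):
1. the timer's plunger is pressed down to its stop (value of joint plunger above 0.009 m), for 0.05 s.
2. a first full squeeze of the levers (value of joint squeeze above 0.23 rad), for 0.05 s.
3. the levers are let open again (value of joint squeeze below 0.04 rad), for 0.05 s.
4. pumped on until the jaw presses the strip (contact force between jaw and strip above 5 N and value of joint squeeze above 0.04 rad), for 0.2 s.
At the end, for the whole second after the job is handed in: The fingers still squeeze both levers (over 3 N on each); the jaw presses the strip with 8 to 70 N, the strip presses the board with over 6 N and the board the end stop with over 5 N; strip and board lie flat on the plywood (within 4 mm of height and 0.06 rad), parallel within 0.03 rad and at rest (contact force between jaw and strip between 8 and 70 N and contact force between strip and board above 6 N and contact force between board and end_stop above 5 N and contact force between the fingers and lever_front above 3 N and contact force between the fingers and lever_rear above 3 N and value of joint squeeze above 0.03 rad and angle between the y axis of strip and the x axis of board, either way round below 0.03 rad and angle between each of strip, board's own z axis and vertical below 0.06 rad and height (world z) of each of strip, board below 0.016 m and linear speed of each of strip, board below 0.01 m/s); the arm keeps its last pose, push and grip.
It fails at once if the strip is crushed: jaw force over 70 N (contact force between jaw and strip above 70 N).
It fails at once if the robot pushes the jaw or its rod directly (contact force between any of the arm, the fingers and jaw above 2 N).
It fails at once if the spice jar is disturbed (moved over 30 mm) (distance of spice_jar from where it was at the start of the episode above 0.03 m).
It fails at once if the roll of tape is disturbed (moved over 30 mm) (distance of tape from where it was at the start of the episode above 0.03 m).
It fails at once if the bit case is disturbed (moved over 30 mm) (distance of case from where it was at the start of the episode above 0.03 m).
It also fails if it takes over 58 s, if anything falls off the work surface, if the arm or the gripper's body presses on something with over 40 N, if the wrist force passes 120 N, or if a joint passes its speed limit or range.

## Working session

There is one attempt and no reset: what is moved stays moved. The work goes in short steps, Python scripts to look and compute and a shell command to move; the robot and the scene stay as the last step left them, time stands still between calls to the robot, and variables do not carry over. Pictures are saved under pics/ and viewed, and the job is handed in when it is done.

```bash
ls; mkdir -p pics; python3 - <<'E'
from plant import bot
import cv2
o=bot.get_obs(); print(o); print(bot.tcp_to_grasp)
for n in ["side","top","wrist"]:
    c=bot.calibration(n); print(n,c)
    cv2.imwrite(f"pics/{n}0.png",cv2.cvtColor(bot.capture(n),cv2.COLOR_RGB2BGR))
E
```

```text
pics
{'time': 0.0, 'joint_positions': array([-1.34195187e+00,  3.42707571e-01,  1.52501018e+00,  4.60122534e-06,
        1.27538817e+00, -1.46010423e-01]), 'dq': array([ 2.44043552e-04,  1.48766560e-03,  9.89114271e-04, -8.47592678e-04,
        9.19536803e-05,  4.31427690e-04]), 'tau': array([ 7.40061532e-04, -4.31245816e+01, -2.44218886e+01,  7.17497477e-02,
        5.57788624e-02, -1.62716506e-04]), 'tool_pos': array([ 192.14719725, -488.14308223,  226.05521099]), 'tcp_rot': array([-3.14009613e+00, -2.24521505e-04,  3.74853373e-01]), 'contact_force': array([ 0.40093111, -1.03222492, -1.08546533]), 'moment': array([-0.0403652 , -0.006167  ,  0.03384912]), 'grip_width': 91.51913760622787}
18.8
side {'fx': 468.4468107108455, 'fy': 468.4468107108455, 'cx': 276.5622279141047, 'cy': 208.27784255852458, 'cam_to_world': array([[-9.99961877e-01,  8.72376440e-03,  3.74457116e-04,
         5.46536729e+02],
       [ 5.76296572e-03,  6.91582946e-01, -7.22274059e-01,
         5.73104708e+02],
       [-6.55991688e-03, -7.22244366e-01, -6.91606856e-01,
         7.44522275e+02],
       [ 0.00000000
[... 299 characters left out ...]
 -2.73211503e-02, -9.24024038e-03,
        -1.18723579e+02],
       [ 1.17648742e-02, -9.37394258e-02, -9.95527251e-01,
         1.03377118e+03],
       [ 0.00000000e+00,  0.00000000e+00,  0.00000000e+00,
         1.00000000e+00]])}
wrist {'fx': 325.19226210127806, 'fy': 325.19226210127806, 'cx': 281.9337180816232, 'cy': 204.09900082624483, 'cam_to_world': array([[ 3.66847244e-01, -8.85782302e-01, -2.84275944e-01,
         2.70172514e+02],
       [-9.30277147e-01, -3.50199387e-01, -1.09292359e-01,
        -4.57816338e+02],
       [-2.74402389e-03,  3.04549015e-01, -9.52492713e-01,
         3.83714102e+02],
       [ 0.00000000e+00,  0.00000000e+00,  0.00000000e+00,
         1.00000000e+00]])}
```

View pics/side0.png

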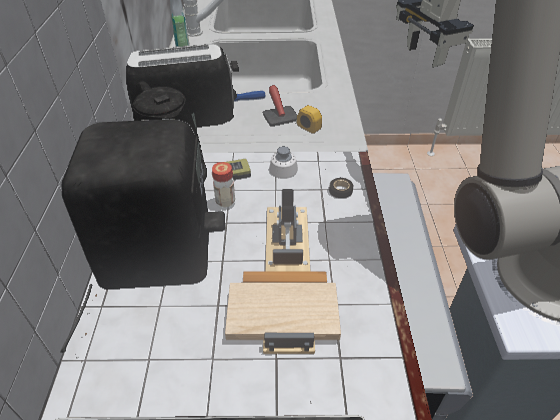

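View pics/top0.png

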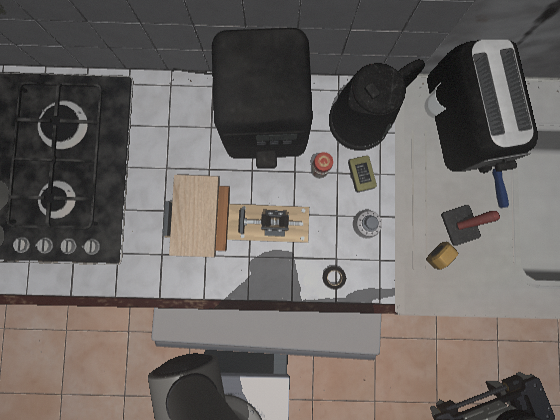

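View pics/wrist0.png

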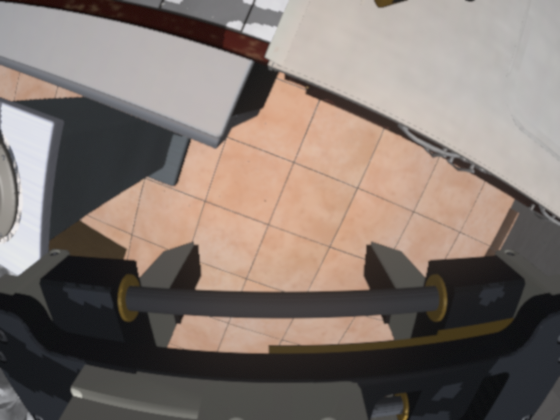

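Overviews: the clamp runs along world y with its end stop at the left of the top view (165,218). The levers are near (275,221) and the timer at (367,223), with the jar at (321,163), tape at (334,277) and case at (361,173). I'll zoom in next.

```bash
cat > h.py <<'E'
from plant import bot
import cv2, numpy as np
def ray(n,u,v,c=None):
    c=c or bot.calibration(n); M=c["cam_to_world"]
    x=(u-c["cx"])/c["fx"]; y=(v-c["cy"])/c["fy"]
    if n=="wrist":
        r=np.hypot(x,y); s=np.sin(r)/r if r>0 else 1; d=np.array([x*s,y*s,np.cos(r)])
    else: d=np.array([x,y,1.])
    return M[:3,3], M[:3,:3]@d
def atz(n,u,v,z,c=None):
    p,d=ray(n,u,v,c); return (p+d*(z-p[2])/d[2])
def proj(n,P,c=None):
    c=c or bot.calibration(n); M=c["cam_to_world"]
    q=M[:3,:3].T@(np.array(P,float)-M[:3,3])
    if n=="wrist":
        r=np.hypot(q[0],q[1]); th=np.arctan2(r,q[2]); k=th/r
        return c["cx"]+c["fx"]*q[0]*k, c["cy"]+c["fy"]*q[1]*k
    return c["cx"]+c["fx"]*q[0]/q[2], c["cy"]+c["fy"]*q[1]/q[2]
def crop(src,dst,x0,y0,w,h,k):
    im=cv2.imread(src)[y0:y0+h,x0:x0+w]; cv2.imwrite(dst,cv2.resize(im,None,fx=k,fy=k,interpolation=cv2.INTER_CUBIC))
E
python3 - <<'E'
from h import *
crop("pics/top0.png","pics/t0c.png",160,150,230,145,3.4)
crop("pics/side0.png","pics/s0c.png",205,135,155,225,2.6)
E
```

```text
(no output)
```

View pics/t0c.png

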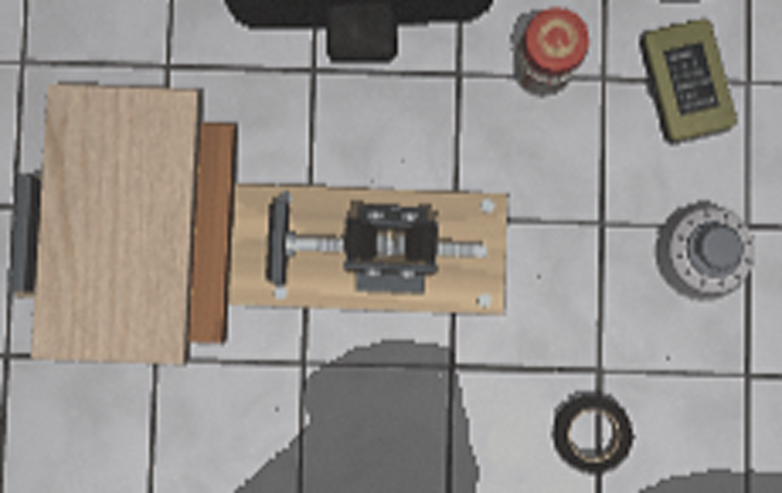

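View pics/s0c.png

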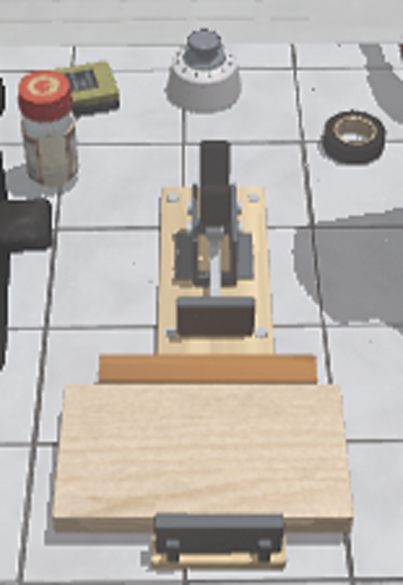

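```bash
python3 - <<'E'
from h import *
np.set_printoptions(precision=1,suppress=True)
T=lambda a,b:(160+a/3.4,150+b/3.4)
S=lambda a,b:(205+a/2.6,135+b/2.6)
print("plunger top",atz("top",*T(716,247),63),"side",atz("side",*S(205,40),63))
print("ply corners z12",[atz("top",*T(*p),12) for p in [(508,194),(503,314)]])
print("ply corner side z12",[atz("side",*S(*p),12) for p in [(163,187),(266,187)]])
print("stop top",[atz("top",*T(*p),46) for p in [(20,174),(15,293),(38,174),(33,296)]])
print("stop side",[atz("side",*S(*p),46) for p in [(155,515),(285,515)]])
print("levers",[atz("top",*T(*p),117) for p in [(348,241),(436,241),(436,222),(434,262)]])
print("lever rear top side",[atz("side",*S(*p),117) for p in [(201,142),(229,142)]])
for n,p,z in [("jar",(556,39),106),("tape",(592,431),19),("case",(690,80),23)]: print(n,atz("top",*T(*p),z))
print("jaw top",[atz("top",*T(*p),51) for p in [(270,195),(267,283),(288,195),(285,283)]])
E
```

```text
plunger top [ 528.5 -343.8   63. ] side [ 528.2 -340.6   63. ]
ply corners z12 [array([ 567.2, -200.8,   12. ]), array([ 478.4, -198.9,   12. ])]
ply corner side z12 [array([ 567. , -196.6,   12. ]), array([ 477.2, -195.5,   12. ])]
stop top [array([568.4, 151.2,  46. ]), array([483.5, 150.2,  46. ]), array([568.8, 138.3,  46. ]), array([481.7, 137.4,  46. ])]
stop side [array([568.8, 147.8,  46. ]), array([484.5, 148.6,  46. ])]
levers [array([522.1, -87. , 117. ]), array([ 523.6, -145.3,  117. ]), array([ 536.3, -145. ,  117. ]), array([ 509.7, -144.3,  117. ])]
lever rear top side [array([ 535. , -136.6,  117. ]), array([ 513.2, -136.3,  117. ])]
jar [ 664.3 -223.9  106. ]
tape [ 395.4 -264.6   19. ]
case [ 654.6 -333.1   23. ]
jaw top [array([557.8, -28.3,  51. ]), array([495.2, -28.4,  51. ]), array([558.1, -41. ,  51. ]), array([495.5, -41.1,  51. ])]
```

Positions agree between the cameras: plunger top ≈ (528, -342), grip point ≈ (523, -116), clamp yaw ≈ 0. I'll move above the plunger with the fingers shut.

```bash
python3 -m inch '[4,1.8,0,0,0,-5,-1, 8,3.6,0,0,0,-10,-1, 12,5.4,-1,0,0,-15,-1, 16,7.2,-2,0,0,-21,-1, 20,9,-3,0,0,-21,-1]'; python3 -m inch '[4,1.5,-2,0,0,0,-1, 8,3,-4,0,0,0,-1, 11,4.4,-6,0,0,0,-1, 13.5,5.6,-8,0,0,0,-1, 13.5,5.6,-8,0,0,0,-1]'
```

```text
time: 0.65
tool_pos: [393.5, -397.3, 195.7]
tcp_rot: [-3.14, -0.0, 0.005]
contact_force: [-0.1, -0.5, 0.3]
grip_width: 56.2
time: 1.15
tool_pos: [529.7, -337.9, 111.8]
tcp_rot: [-3.136, 0.004, 0.009]
contact_force: [-0.6, 0.5, 0.9]
grip_width: 16.3
```

```bash
python3 -m inch '[-0.1,-0.4,-1,0,0,0,-1, -0.1,-0.4,-2,0,0,0,-1, -0.1,-0.4,-3,0,0,0,-1, -0.1,-0.4,-4,0,0,0,-1, -0.1,-0.4,-4,0,0,0,-1]'; python3 - <<'E'
from h import *
im=cv2.cvtColor(bot.capture("side"),cv2.COLOR_RGB2BGR); cv2.imwrite("pics/side1.png",im)
im2=cv2.cvtColor(bot.capture("wrist"),cv2.COLOR_RGB2BGR); cv2.imwrite("pics/wrist1.png",im2)
crop("pics/side1.png","pics/s1c.png",205,70,155,150,4)
E
```

```text
time: 1.65
tool_pos: [527.5, -341.8, 70.2]
tcp_rot: [-3.134, 0.006, 0.008]
contact_force: [-0.8, -0.3, -0.6]
grip_width: 0.6
```

View pics/s1c.png

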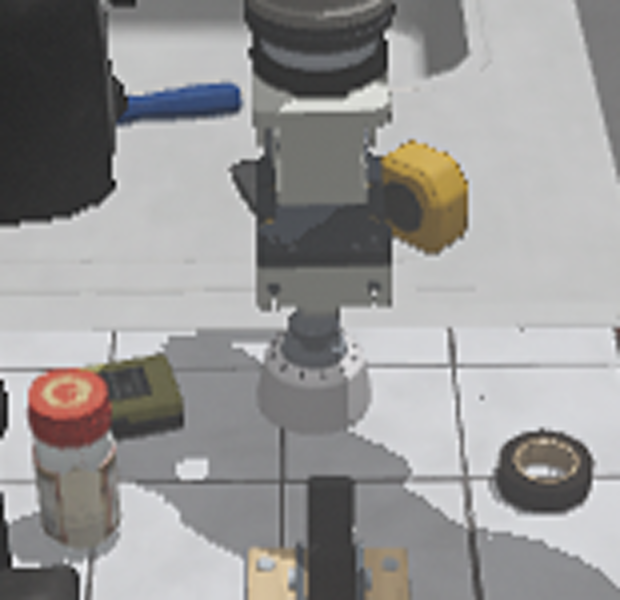

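View pics/wrist1.png

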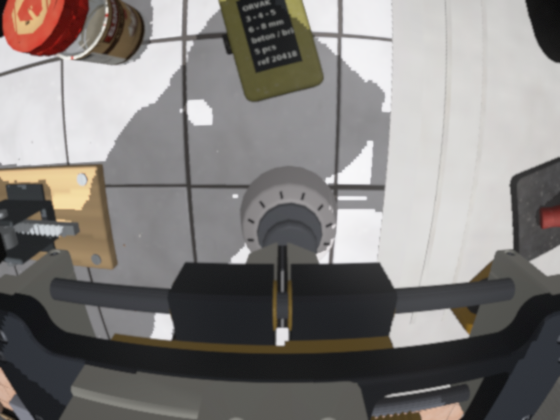

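The fingers sit centred over the plunger head: side crop (318,325), wrist picture (288,240). I'll press down now.

```bash
python3 -m inch '[0.05,0,-0.5,0,0,0,-1, 0.05,0,-1,0,0,0,-1, 0.05,0,-1.4,0,0,0,-1, 0.05,0,-1.7,0,0,0,-1, 0.05,0,-1.8,0,0,0,-1]'
```

```text
time: 2.25
tool_pos: [529.4, -342.6, 54.1]
tcp_rot: [-3.137, 0.003, 0.008]
contact_force: [-0.3, -0.3, 5.6]
grip_width: 0.7
```

```bash
python3 -m inch '[0,0,-0.2,0,0,0,-1, 0,0,-0.3,0,0,0,-1, 0,0,-0.4,0,0,0,-1, 0,0,-0.4,0,0,0,-1, 0,0,-0.4,0,0,0,-1]'
```

```text
time: 2.75
tool_pos: [529.6, -342.7, 53.0]
tcp_rot: [-3.138, 0.002, 0.009]
contact_force: [-4.8, 2.0, 20.7]
grip_width: 0.6
```

The force jumped to 20.7 N with the head at z=53, so the plunger is at its stop. Next I'll lift, open and go above the levers.

```bash
python3 -m inch '[0,0,4,0,0,0,1, 0,0,8,0,0,0,1, 0,2,11,0,0,0,1, -0.2,6,12,0,0,0,1, -0.4,10.5,12,0,0,-1,1]';python3 -m inch '[0,4,0,0,0,0,1, -0.1,8,0,0,0,0,1, -0.2,11.5,0,0,0,0,1, -0.2,12.1,0,0,0,0,1, -0.2,12.1,0,0,0,0,1]'; python3 - <<'E'
from h import *
for n in ("wrist","top","side"):
    im=cv2.cvtColor(bot.capture(n),cv2.COLOR_RGB2BGR); cv2.imwrite(f"pics/{n}2.png",im)
o=bot.get_obs();print(o["tool_pos"],o["tcp_rot"],o["grip_width"],bot.calibration("wrist"))
E
```

```text
time: 3.25
tool_pos: [525.9, -237.7, 174.7]
tcp_rot: [-3.14, -0.001, -0.011]
contact_force: [1.3, -0.2, -1.2]
grip_width: 36.1
time: 3.75
tool_pos: [523.7, -115.6, 174.5]
tcp_rot: [-3.14, -0.0, -0.009]
contact_force: [0.2, 0.7, 0.6]
grip_width: 75.5
[ 523.98397151 -117.79413383  174.48740914] [-3.13991600e+00 -8.39668915e-04 -1.21436462e-02] 88.15042332289451 {'fx': 325.19226210127806, 'fy': 325.19226210127806, 'cx': 281.9337180816232, 'cy': 204.09900082624483, 'cam_to_world': array([[-1.13184827e-02, -9.52464341e-01, -3.04439765e-01,
         6.07590280e+02],
       [-9.99931248e-01,  9.84800753e-03,  6.36522812e-03,
        -1.18876590e+02],
       [-3.06452771e-03,  3.04490879e-01, -9.52510322e-01,
         3.32113649e+02],
       [ 0.00000000e+00,  0.00000000e+00,  0.00000000e+00,
         1.00000000e+00]])}
```

View pics/wrist2.png

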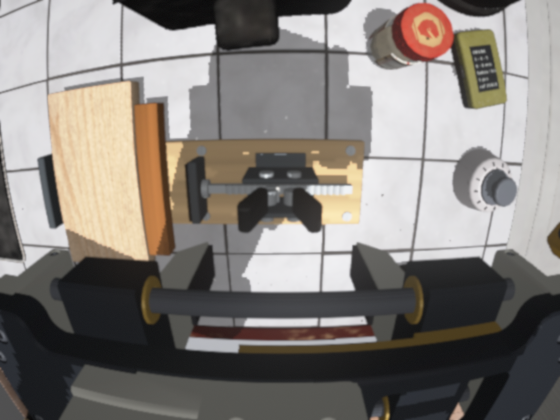

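The wrist view shows both levers (outer tops at about (238,228) and (322,228)) between the open fingers, and the timer's plunger is back up. Now checking the centring.

```bash
python3 - <<'E'
from h import *
np.set_printoptions(precision=1,suppress=True)
crop("pics/wrist2.png","pics/w2c.png",160,120,230,150,3.4)
E
```

```text
(no output)
```

View pics/w2c.png

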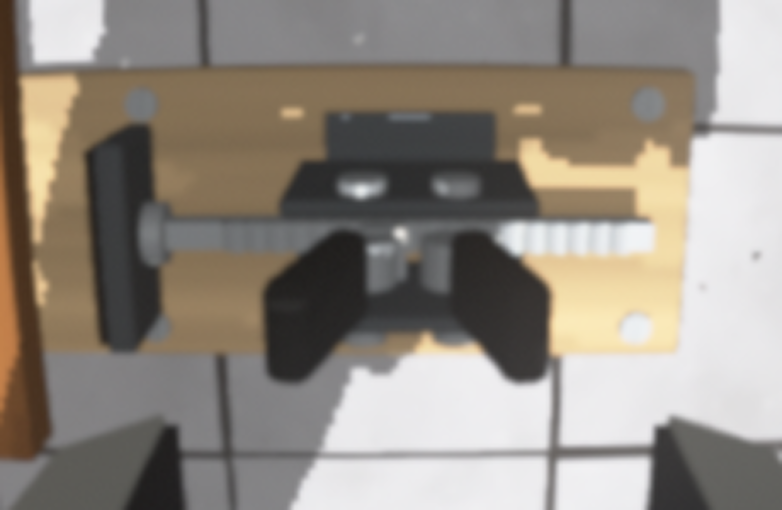

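```bash
python3 - <<'E'
from h import *
np.set_printoptions(precision=1,suppress=True)
W=lambda a,b:(160+a/3.4,120+b/3.4)
for p in [(265,290),(549,290),(270,378),(547,378)]: print(atz("wrist",*W(*p),117))
print([atz("wrist",*W(*p),12) for p in [(692,70),(678,352)]])
print("plunger head",atz("wrist",499,191,63), "tcp proj", proj("wrist",bot.get_obs()["tool_pos"]))
E
```

```text
[538.3 -86.6 117. ]
[ 537.7 -145.   117. ]
[518.7 -86.6 117. ]
[ 518.1 -145.2  117. ]
[array([ 571.4, -199.4,   12. ]), array([ 482.5, -199.8,   12. ])]
plunger head [ 533.2 -336.2   63. ] tcp proj (np.float64(282.5694321421599), np.float64(262.08301885774495))
```

The levers are centred at y≈-116 and the TCP at -117.8, so I'll shift +0.18 cm and descend to TCP z≈89.

```bash
python3 -m inch '[-0.05,0.18,-1.5,0,0,0,1, -0.05,0.18,-3.5,0,0,0,1, -0.05,0.18,-5.5,0,0,0,1, -0.05,0.18,-7.5,0,0,0,1, -0.05,0.18,-8.5,0,0,0,1]';  python3 -m inch '[0,0,0,0,0,0,0.6, 0,0,0,0,0,0,0.5, 0,0,0,0,0,0,0.4, 0,0,0,0,0,0,0.35, 0,0,0,0,0,0,0.3]'
```

```text
time: 4.4
tool_pos: [522.6, -117.1, 87.6]
tcp_rot: [-3.139, 0.002, -0.014]
contact_force: [-0.3, 0.0, 0.3]
grip_width: 91.8
time: 4.9
tool_pos: [523.2, -115.4, 88.9]
tcp_rot: [-3.137, -0.0, -0.015]
contact_force: [1.3, 9.9, 6.7]
grip_width: 61.2
```

```bash
python3 -m inch '[0,0,0,0,0,0,0.3, 0,0,0,0,0,0,0.3, 0,0,0,0,0,0,0.3, 0,0,0,0,0,0,0.3, 0,0,0,0,0,0,0.3]'; python3 - <<'E'
from h import *
for n in ("top","side"):
    im=cv2.cvtColor(bot.capture(n),cv2.COLOR_RGB2BGR); cv2.imwrite(f"pics/{n}3.png",im)
crop("pics/side3.png","pics/s3c.png",225,130,120,120,5)
o=bot.get_obs();print(o["contact_force"],o["tool_pos"],o["grip_width"],o["moment"])
E
```

```text
time: 5.4
tool_pos: [523.4, -114.5, 89.6]
tcp_rot: [-3.135, -0.001, -0.015]
contact_force: [-0.4, 6.2, 3.4]
grip_width: 59.7
[-1.26035405  5.81320512  3.38984136] [ 523.37956126 -114.50209296   89.61066739] 59.491241648930085 [ 1.1233989   0.10241178 -0.00404196]
```

View pics/s3c.png

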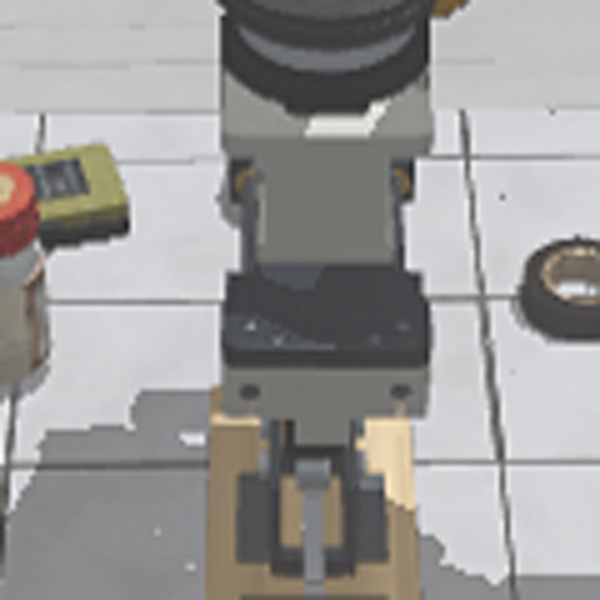

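The gripper sits square over the levers and centred in x at about crop column 325. The +6 N on y means the front finger touches first, so I'll shift +y.

```bash
python3 -m inch '[0,0.1,0,0,0,0,0.3, 0,0.2,0,0,0,0,0.3, 0,0.2,0,0,0,0,0.3, 0,0.2,0,0,0,0,0.3, 0,0.2,0,0,0,0,0.3]'; python3 -c "
from plant import bot
o=bot.get_obs();print(o['contact_force'],o['tool_pos'])"
```

```text
time: 6.0
tool_pos: [523.6, -113.2, 89.9]
tcp_rot: [-3.136, -0.001, -0.015]
contact_force: [-0.6, -3.9, 2.2]
grip_width: 59.3
[-0.63223462 -3.85352884  2.15989764] [ 523.62698715 -113.20322978   89.8702973 ]
```

```bash
python3 -m inch '[0,-0.05,-0.05,0,0,0,0.2, 0,-0.05,-0.05,0,0,0,0.1, 0,-0.05,-0.05,0,0,0,-0.05, 0,-0.05,-0.05,0,0,0,-0.2, 0,-0.05,-0.05,0,0,0,-0.3]'; python3 -m inch '[0,0,0,0,0,0,-0.4, 0,0,0,0,0,0,-0.5, 0,0,0,0,0,0,-0.6, 0,0,0,0,0,0,-0.6, 0,0,0,0,0,0,-0.6]'
```

```text
time: 6.5
tool_pos: [524.2, -113.5, 90.5]
tcp_rot: [-3.136, -0.003, -0.015]
contact_force: [-2.5, 0.0, 11.5]
grip_width: 34.3
time: 7.0
tool_pos: [524.2, -113.5, 90.6]
tcp_rot: [-3.136, -0.003, -0.015]
contact_force: [-2.0, -1.0, 5.5]
grip_width: 32.4
```

Fully squeezed at 32.4 mm, well centred. I'll release and look at the jaw.

```bash
python3 -m inch '[0,0,-0.1,0,0,0,0.6, 0,0,-0.1,0,0,0,0.6, 0,0,-0.1,0,0,0,0.6, 0,0,-0.1,0,0,0,0.6, 0,0,-0.1,0,0,0,0.6]'; python3 - <<'E'
from h import *
im=cv2.cvtColor(bot.capture("side"),cv2.COLOR_RGB2BGR); cv2.imwrite(f"pics/side4.png",im)
crop("pics/side4.png","pics/s4c.png",215,190,140,170,3.5)
o=bot.get_obs();print(o["contact_force"],o["tool_pos"],o["grip_width"])
E
```

```text
time: 7.5
tool_pos: [524.2, -113.4, 89.4]
tcp_rot: [-3.136, -0.003, -0.015]
contact_force: [-0.4, -0.1, 0.5]
grip_width: 67.5
[ 0.02591447 -0.59484757 -0.62152862] [ 524.21299302 -113.42926821   89.48617515] 70.88408201083618
```

View pics/s4c.png

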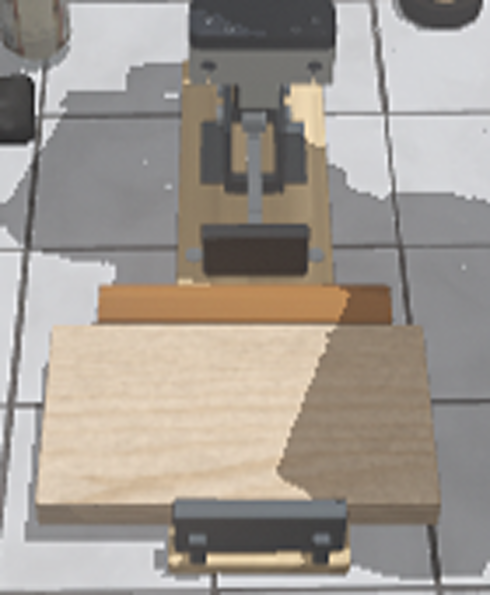

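```bash
python3 - <<'E'
from h import *
np.set_printoptions(precision=1,suppress=True)
A=lambda a,b:(215+a/3.5,190+b/3.5)
print("jaw front top",atz("side",*A(255,238),51),"bottom",atz("side",*A(255,275),15))
print("strip rear top",atz("side",*A(240,286),34),atz("side",*A(100,286),34),atz("side",*A(388,286),34))
print("board rear top",atz("side",*A(50,325),34),atz("side",*A(418,325),34))
print("board front top",atz("side",*A(38,505),34),atz("side",*A(437,505),34))
E
```

```text
jaw front top [526.  -12.4  51. ] bottom [525.5 -15.5  15. ]
strip rear top [534.5   7.5  34. ] [611.4   6.6  34. ] [453.3   8.3  34. ]
board rear top [637.1  32.9  34. ] [439.4  35.   34. ]
board front top [635.6 142.2  34. ] [440.5 144.1  34. ]
```

The jaw moved ~15 mm and is now ~20 mm short of the strip. Stroke 2.

```bash
python3 -m inch '[0,0,0,0,0,0,0.3, 0,0,0,0,0,0,0.1, 0,0,0,0,0,0,-0.05, 0,0,0,0,0,0,-0.2, 0,0,0,0,0,0,-0.3]'; python3 -m inch '[0,0,0,0,0,0,-0.4, 0,0,0,0,0,0,-0.5, 0,0,0,0,0,0,-0.6, 0,0,0,0,0,0,-0.6, 0,0,0,0,0,0,-0.6]'; python3 -m inch '[0,0,-0.1,0,0,0,0.6, 0,0,-0.1,0,0,0,0.6, 0,0,-0.1,0,0,0,0.6, 0,0,-0.1,0,0,0,0.6, 0,0,-0.1,0,0,0,0.6]'; python3 - <<'E'
from h import *
im=cv2.cvtColor(bot.capture("side"),cv2.COLOR_RGB2BGR); cv2.imwrite(f"pics/side5.png",im)
crop("pics/side5.png","pics/s5c.png",215,190,140,170,3.5)
o=bot.get_obs();print(o["contact_force"],o["tool_pos"],o["grip_width"])
E
```

```text
time: 8.05
tool_pos: [524.7, -113.5, 90.8]
tcp_rot: [-3.137, -0.005, -0.015]
contact_force: [-2.2, 1.6, 9.3]
grip_width: 37.9
time: 8.55
tool_pos: [524.8, -113.5, 91.2]
tcp_rot: [-3.137, -0.005, -0.015]
contact_force: [-1.8, 1.2, 5.9]
grip_width: 32.0
time: 9.05
tool_pos: [524.7, -113.5, 90.0]
tcp_rot: [-3.137, -0.005, -0.015]
contact_force: [0.2, -0.6, -0.2]
grip_width: 67.4
[ 0.77057963 -0.19005209  0.47202975] [ 524.72262483 -113.47680898   90.01742525] 70.77075393256081
```

View pics/s5c.png

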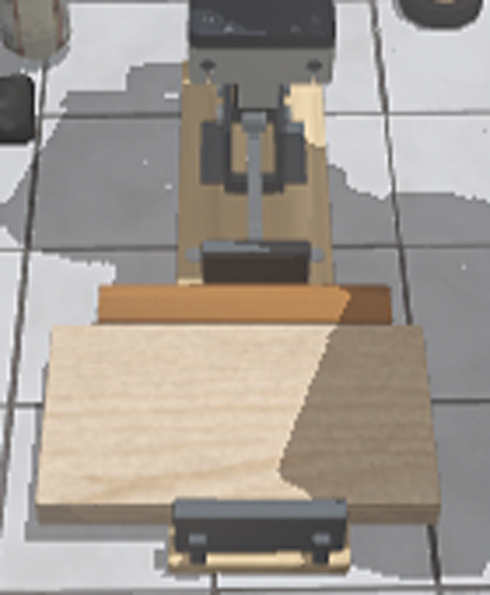

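The jaw advanced ~12 mm (top edge row 225→242) and the strip hasn't moved. Stroke 3, slower.

```bash
python3 -m inch '[-0.1,0,-0.1,0,0,0,0.4, -0.1,0,-0.1,0,0,0,0.3, -0.1,0,-0.1,0,0,0,0.2, -0.1,0,-0.1,0,0,0,0.1, -0.1,0,-0.1,0,0,0,0]'; python3 -m inch '[0,0,0,0,0,0,-0.05, 0,0,0,0,0,0,-0.1, 0,0,0,0,0,0,-0.15, 0,0,0,0,0,0,-0.2, 0,0,0,0,0,0,-0.25]'; python3 -m inch '[0,0,0,0,0,0,-0.3, 0,0,0,0,0,0,-0.4, 0,0,0,0,0,0,-0.5, 0,0,0,0,0,0,-0.6, 0,0,0,0,0,0,-0.6]'; python3 - <<'E'
from h import *
im=cv2.cvtColor(bot.capture("side"),cv2.COLOR_RGB2BGR); cv2.imwrite(f"pics/side6.png",im)
crop("pics/side6.png","pics/s6c.png",215,190,140,170,3.5)
o=bot.get_obs();print(o["contact_force"],o["tool_pos"],o["grip_width"])
E
```

```text
time: 9.6
tool_pos: [523.9, -113.4, 90.0]
tcp_rot: [-3.137, -0.006, -0.014]
contact_force: [-2.7, 1.9, 7.2]
grip_width: 47.7
time: 10.1
tool_pos: [524.0, -113.5, 90.8]
tcp_rot: [-3.137, -0.006, -0.014]
contact_force: [-3.3, 1.9, 9.3]
grip_width: 35.1
time: 10.6
tool_pos: [523.9, -113.5, 91.0]
tcp_rot: [-3.137, -0.006, -0.014]
contact_force: [-1.8, -0.1, 5.3]
grip_width: 32.1
[-3.12461306  0.17879396  5.12144275] [ 523.95894691 -113.4780743    91.01869967] 32.253308055225794
```

View pics/s6c.png

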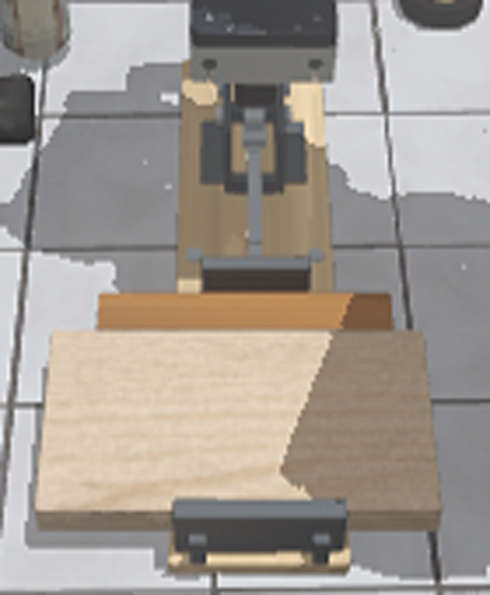

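The strip and board moved forward by a few mm (strip rear edge row 286→293), but the stroke was still a full one. I'll release and make stroke 4, gently.

```bash
python3 -m inch '[0,0,-0.1,0,0,0,0.6, 0,0,-0.15,0,0,0,0.6, 0,0,-0.15,0,0,0,0.6, 0,0,-0.15,0,0,0,0.6, 0,0,-0.15,0,0,0,0.6]'; python3 -m inch '[0,0,0,0,0,0,0.6, 0,0,0,0,0,0,0.5, 0,0,0,0,0,0,0.4, 0,0,0,0,0,0,0.3, 0,0,0,0,0,0,0.25]'; python3 -m inch '[0,0,0,0,0,0,0.2, 0,0,0,0,0,0,0.15, 0,0,0,0,0,0,0.1, 0,0,0,0,0,0,0.05, 0,0,0,0,0,0,0]'; python3 -m inch '[0,0,0,0,0,0,-0.03, 0,0,0,0,0,0,-0.06, 0,0,0,0,0,0,-0.09, 0,0,0,0,0,0,-0.12, 0,0,0,0,0,0,-0.15]'
```

```text
time: 11.15
tool_pos: [523.9, -113.5, 89.3]
tcp_rot: [-3.137, -0.006, -0.014]
contact_force: [-0.2, -0.0, 0.8]
grip_width: 68.0
time: 11.65
tool_pos: [524.0, -113.4, 89.9]
tcp_rot: [-3.137, -0.006, -0.014]
contact_force: [-1.6, 1.2, 5.4]
grip_width: 58.6
time: 12.15
tool_pos: [524.1, -113.3, 90.7]
tcp_rot: [-3.137, -0.007, -0.014]
contact_force: [-2.1, 1.5, 7.9]
grip_width: 51.7
time: 12.65
tool_pos: [524.0, -113.3, 90.8]
tcp_rot: [-3.137, -0.007, -0.014]
contact_force: [-2.2, 0.5, 3.7]
grip_width: 51.6
```

The levers now stall at 51.6 mm against a 39 mm command, so the work is tight. I'll bring the grip to full (fixed-force) closing and check.

```bash
python3 -m inch '[0,0,0,0,0,0,-0.3, 0,0,0,0,0,0,-0.4, 0,0,0,0,0,0,-0.5, 0,0,0,0,0,0,-0.6, 0,0,0,0,0,0,-0.6]'; python3 - <<'E'
from h import *
for n in ("side","top"):
    cv2.imwrite(f"pics/{n}7.png",cv2.cvtColor(bot.capture(n),cv2.COLOR_RGB2BGR))
crop("pics/side7.png","pics/s7c.png",200,140,165,220,2.7)
o=bot.get_obs();print(o["time"],o["contact_force"],o["tool_pos"],o["grip_width"])
E
```

```text
time: 13.15
tool_pos: [524.0, -113.3, 90.8]
tcp_rot: [-3.137, -0.007, -0.014]
contact_force: [-1.9, -0.2, 4.4]
grip_width: 51.5
13.25 [-2.47395752  1.74466348  4.01922781] [ 523.99981038 -113.32796387   90.78924335] 51.22724976065272
```

View pics/s7c.png

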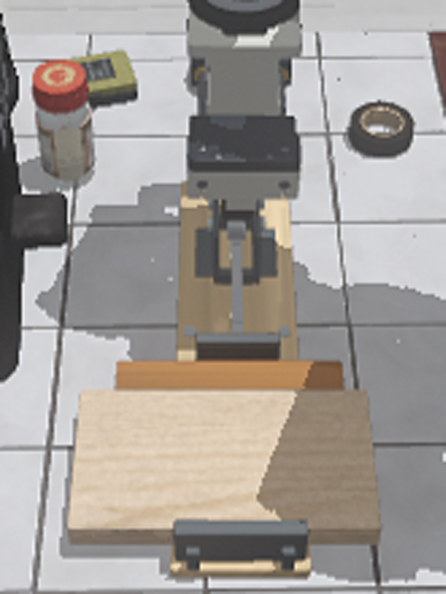

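View pics/top7.png

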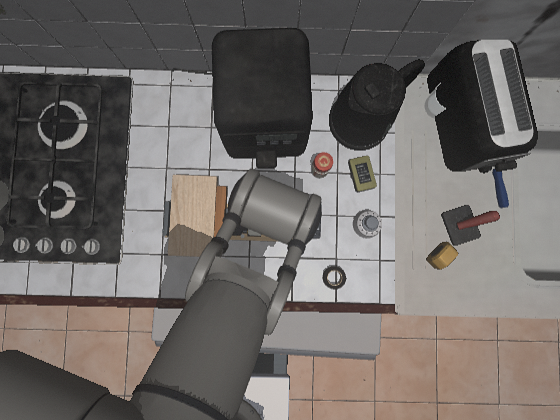

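The jaw is on the strip, strip on board, and board on stop. They look parallel, and the jar, tape and case are where they started. The grip holds steady at 51 mm with almost no net side force, so I'm handing in.

```bash
python3 -c "
from plant import bot
print(bot.close_job()); o=bot.get_obs(); print(o['time'],o['contact_force'],o['grip_width'])"
```

```text
the job is handed in; nothing more can be done
None
the job is handed in; nothing more can be done
```

The job is handed in at about 13.3 s, with the levers still squeezed and strip and board pressed against the end stop. Handing in reported no verdict, so what follows rests on my own checks.

- **Timer:** I pressed the plunger with the fingers shut until the force jumped to about 21 N with its top at z = 53 mm, which is its stop. It then sprang back up.
- **Pumping:** I made three full squeezes (fingers at about 32 mm) and let the levers open fully after each. The jaw moved forward, pushing strip and board along on the third stroke. On the fourth, the levers stalled at about 51 mm, roughly 0.08 rad, so the work was tight.
- **Last checks:** The grip stayed steady at about 51 mm with the set half force. That should be about 30 N per finger and about 52 N at the jaw, but I worked this out and could not measure it directly. Sideways force was only about 2 N, so both levers are loaded about evenly.
- **Pictures:** The last ones show jaw, strip, board and stop closed up with strip and board parallel and flat, as far as the image resolution shows. The jar, tape and case had not moved.
- **Disagreement:** The cameras put the levers' centre at y ≈ -116 mm, but the first contact was off-centre. I re-centred by contact force to about -113.5 mm, some 2.5 mm away. No other check failed or disagreed.

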